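# Sieve the nuts out of a basket of bearings and hang the basket on its rack

## Robot

A 6-joint arm with a two-finger parallel gripper is mounted at the origin on a cart in front of the work surface, level with it; the furniture and walls round the work are solid. World frame = base frame: x ahead of the robot, y to its left, z up, the work surface at z = 0. Lengths are in m, angles in degrees, forces in N, time in s.
With the tool pointing down it reaches from about 0.25 to 0.725 m from the base axis. Payload 4 kg.
Tool frame: the origin (TCP) lies at the very end of the fingers, on their centre line; the grasp point (between the pads) lies 19 mm behind it (robot.tcp_to_grasp is the distance from the TCP to the grasp point, in m); z points along the fingers, y is the line along which they close (so a half turn about z gives the same grasp; the last joint's range is limited). The gripper opens to 85 mm and grips with 20 to 120 N. Pads are 22 mm wide; open, the fingers measure 114 mm over their backs; the gripper's body (76 mm by 85 mm) begins 54 mm behind the grasp point. The pads swing forward as they close: fully open they stand 13 mm farther back than shut.
Start: joints at [64.859, 13.785, 0.286, 76.501, 0, 90], TCP at [0.212, 0.453, 0.231] pointing down, gripper open.
Joint ranges: [-155.79, 155.79], [-60.16, 107.12], [-62.33, 73.08], [-114, 123.19], [-81.49, 82.49], [-180, 180]. Speed limits (degrees/s): [159.86, 159.86, 180, 180, 180, 180].

## Interface

Orientations are given as a 3x3 rotation matrix whose columns are the frame's x, y, z axes.
In Python, from rig import robot, eyes, order gives the robot as it stands.
- The arm moves only by the shell command python3 -m inch 'ROWS' [FORCE]. ROWS is JSON, a list of rows, each a list of 3 entries, a list of its own where there are three numbers: the opening, from 0 (shut) to 1 (fully open), then the shift along the tool's x, y, z in cm, then the turn, a rotation vector about the tool's x, y, z in degrees. A call has 1 to 10 rows; each row is the pose to reach, as a shift and turn from the pose commanded when the call began, along the tool's axes at that moment; what a row does not reach only later rows make up. A row lasts 1/8 s, in which the tool goes at most 62.5 mm and 10.7 degrees, less where a joint would pass 70% of its speed; a pose out of reach is approached as far as the arm can. A call with a gripper value outside its range is refused whole. The fingers move at their own pace and stop on an object; FORCE is the grip in N (left out, the last holds). Time passes only in rows, so rows that repeat a pose let the fingers close. It gives the time, the measured TCP pose, the force, the opening and the grip force at its end, in the units of the state.
- robot.state(): the state, without advancing time (a new reading comes with each control period).
- eyes.grab_frame(name): name is "scene" or "top" or "wrist"; returns (picture, depth): 384x512x3 uint8, red, green, blue; 384x512 float32, m along the optical axis (not along the pixel's ray), 0 where there is no reading.
- eyes.camera_params(name): a dict with "camera_matrix" (3x3 intrinsics, pixels), "distortion" ([k1, k2, p1, p2, k3] as OpenCV has them; the pictures are not rectified), "xyz" and "orientation" of the camera in the world. Camera axes: x right, y down, z forward; pixel columns grow to the right and rows downward; lengths in m; the calibration is good to about 2 mm. A picture is of the moment at which its call begins: read the wrist's pose just before it. camera_params takes no time and is no camera call; for the wrist camera it gives the pose at the moment of the call.
- order.hand_in(): hands the job in; it is judged then, once.
The state is a dict: "time": time; "q": joint angles; "qd": joint speeds; "effort": joint torques, N m; "eef_pos": TCP position; "eef_rot": TCP orientation; "ft_force": force on the tool from outside, world axes, zero at the start; "torque": the same for the moment, N m; "width": opening from 0.0 (shut) to 1.0 (fully open); "finger_force": force on a finger pad.
Only numpy, scipy, OpenCV 4.12 (cv2) and the standard library are available. Lean on these libraries where they do the work, as an engineer would, in place of code of your own. Each camera call takes 0.05 s, during which the arm holds its last target. There are 200 camera calls.

## Task

Nuts have got in among the bearings in the wire sieve basket. Lift the basket a little by its handle and shake it side to side just above its tray until all three nuts have dropped through the floor slots into the tray, keeping both bearings in the basket. Then hook the basket onto the upper bar of the two-bar rack, let its back settle against the lower bar as you ease your grip, and let go without letting it drop or swing. Leave it hanging still and the tape measure, pliers and oil filter where they are.

Things in the scene. Friction and masses are not known exactly. Their poses are not given: they have to be found in the camera images.
- basket_grip (a point): Centre of the black grip sleeve on the fixed arched handle of the wire sieve basket, the place to hold it: 14 mm thick (x), 70 mm long (y), 18 mm high (z). Axes are the basket's: x to its back (the side with the hooks), y along the handle, z up. Rim 50 mm, bearings' tops about 97 mm, feet 128 mm below this point; handle uprights at y +-81 mm. Basket yaw starts within 0.12 rad of the tray's.
- basket: The same basket, 130 (x) by 160 (y) by 137 mm high, 0.25 kg empty, about 0.5 kg full; origin: centre of its underside at the feet, 128 mm under the grip's centre; axes as the grip's. Back wall's outer face at x +65 mm, from 12 mm up to the rim at 77 mm.
- basket_floor (a point): Centre of the basket floor's upper face, 113 mm under the grip. Floor: four flat bars along x at y -77..-58, -34..-12, 12..34, 58..77 mm, between them slots 24 mm wide, crossed by 3 mm wires at x +-19 mm. Nuts lie on the bars and slide off into the slots when the basket is shaken along y harder than their friction holds (3 m/s2 or more, as in 50 mm strokes of 0.2 s). The bearings are too big.
- basket_hooks (a point): Point midway between the basket's two hooks, under their roofs, in the middle of their throats: x +76, z -45 mm from the grip. Hooks at y +-45 mm, 14 mm wide, open downward; from this point the throat spans x -8 (inner strap) to +8 mm (outer leg) for the 10 mm bar. Outer leg's straight part ends 21 mm down, its lip flares out to x +17 mm, 31 mm down. The inner strap reaches 45 mm down.
- rack: Two-bar basket rack of grey steel, fixed to the bench; base 190 mm (x) by 270 mm (y), plate 8 mm high, front and back lips 17 mm. Origin: centre of the base's underside, at bench height; x from the open front, where the basket hangs, to the back; y along the bars. Flat uprights at the bars' ends, inner faces at y +-118 mm, tops 168 mm high. It may stand left or right of the tray.
- rack_upper_bar (a point): Middle of the upper bar's axis: 10 mm steel bar along the rack's y, at x +60, z 150 mm in the rack's frame. Axes as the rack's. With the basket seated level and hooks' roofs on the bar, the grip's centre is 50 mm above this point and about 78 mm in front (-x). Best lowered straight down from 35 mm higher with the grip 75 to 79 mm in front: then hooks and lower bar both clear.
- rack_lower_bar (a point): Middle of the lower bar's axis: 10 mm steel bar, 57 mm below and 5 mm in front of the upper bar (x +55, z 93 mm in the rack's frame). The load hangs in front of the upper bar, so unless eased down in the hand the basket swings about the upper bar on release, 0.07 rad forward, until its hooks' outer legs pull on the upper bar and its back wall leans on this bar; it comes to rest with the grip about 82 mm in front of the upper bar, 45 mm above it.
- tray: Shallow grey tray, fixed to the bench, 200 mm (x) by 260 mm (y), walls 3 mm thick and 37 mm high to the rolled rim, floor 3 mm thick. Origin: centre of its underside, at bench height; z up. It may be left or right of the rack.
- bearing_0_center (a point): Ball bearing, 52 mm across, 16 mm high, 0.12 kg. This point is its centre, half-way up; it lies in the basket from the start and is not handled.
- bearing_1_center (a point): Ball bearing, 42 mm across, 13 mm high, 0.08 kg. This point is its centre, half-way up; it lies in the basket from the start and is not handled.
- nut_0_center (a point): M10 hex nut, bright steel, 17 mm across the flats, 19.6 mm across the corners, 8 mm high, 12 g, lightly oiled so that it slides easily (friction about 0.2). This point is its centre. Through the sieve and lying flat in the tray, it is 7 mm above bench height; on the basket's floor in the tray it is at 22 mm. At the start it lies flat on one of the basket's floor bars.
- nut_1_center (a point): M10 hex nut, bright steel, 17 mm across the flats, 19.6 mm across the corners, 8 mm high, 12 g, lightly oiled so that it slides easily (friction about 0.2). This point is its centre. See nut_0. At the start it lies flat on one of the basket's floor bars.
- nut_2_center (a point): M10 hex nut, bright steel, 17 mm across the flats, 19.6 mm across the corners, 8 mm high, 12 g, lightly oiled so that it slides easily (friction about 0.2). This point is its centre. See nut_0. At the start it lies flat on one of the basket's floor bars.
- tape_measure: Yellow pocket tape measure, 68 x 83 x 37 mm, on the bench right of the work, a bystander to be left where it is. This point is its underside's centre.
- pliers: Pliers with red handles, 173 mm long, lying flat at the right of the bench, a bystander to be left where it is. This point is its underside's centre.
- oil_filter: White oil filter, upright, 67 mm across, 91 mm high, behind the work, a bystander to be left where it is. This point is its underside's centre.

How it is judged (in metres and radians):
On the way:
1. all three nuts lie in the tray and both bearings are still in the basket (x of nut_0_center in the frame of tray between -0.1 and 0.1 m and y of nut_0_center in the frame of tray between -0.13 and 0.13 m and z of nut_0_center in the frame of tray between 0 and 0.014 m and x of nut_1_center in the frame of tray between -0.1 and 0.1 m and y of nut_1_center in the frame of tray between -0.13 and 0.13 m and z of nut_1_center in the frame of tray between 0 and 0.014 m and x of nut_2_center in the frame of tray between -0.1 and 0.1 m and y of nut_2_center in the frame of tray between -0.13 and 0.13 m and z of nut_2_center in the frame of tray between 0 and 0.014 m and x of bearing_0_center in the frame of basket_grip between -0.062 and 0.062 m and y of bearing_0_center in the frame of basket_grip between -0.078 and 0.078 m and z of bearing_0_center in the frame of basket_grip between -0.12 and -0.08 m and x of bearing_1_center in the frame of basket_grip between -0.062 and 0.062 m and y of bearing_1_center in the frame of basket_grip between -0.078 and 0.078 m and z of bearing_1_center in the frame of basket_grip between -0.12 and -0.08 m), for 0.2 s.
At the end, for the whole second after the job is handed in: Basket hangs still by both hooks on the upper bar: upright within 0.16 rad, parallel to the bars within 0.1 rad, grip centre x -36..-8, y within 40, z 185..207 mm in the rack frame, rack bearing its weight. Bearings in the basket, three nuts on the tray floor (all of step 1 and x of basket_grip in the frame of rack between -0.036 and -0.008 m and y of basket_grip in the frame of rack between -0.04 and 0.04 m and z of basket_grip in the frame of rack between 0.185 and 0.207 m and angle between basket_grip's own z axis and vertical below 0.16 rad and angle between the y axis of basket_grip and the y axis of rack, either way round below 0.1 rad and contact force between basket and rack above 1.5 N and linear speed of basket below 0.02 m/s and angular speed of basket below 0.15 rad/s); the robot touches nothing.
It fails at once if the basket drops or swings when let go: untouched by the fingers it moves faster than 0.12 m/s (contact force between the fingers and basket below 0.1 N and linear speed of basket above 0.12 m/s).
It fails at once if the tape measure is pushed more than 25 mm (distance of tape_measure from where it was at the start of the episode above 0.025 m).
It fails at once if the pliers is pushed more than 25 mm (distance of pliers from where it was at the start of the episode above 0.025 m).
It fails at once if the oil filter is pushed more than 25 mm (distance of oil_filter from where it was at the start of the episode above 0.025 m).
It also fails if it takes over 54 s, if anything falls off the work surface, if the arm or the gripper's body presses on something with over 40 N, if the wrist force passes 120 N, or if a joint passes its speed limit or range.

## Working session

There is one attempt and no reset: what is moved stays moved. The work goes in short steps, Python scripts to look and compute and a shell command to move; the robot and the scene stay as the last step left them, time stands still between calls to the robot, and variables do not carry over. Pictures are saved under pics/ and viewed, at most 10 in all, crops included, and the job is handed in when it is done.

```bash
mkdir -p pics
cat > h.py <<'E'
import numpy as np,cv2
from rig import robot,eyes,order
def grab(n,fn):
    p=eyes.camera_params(n);im,d=eyes.grab_frame(n)
    cv2.imwrite('pics/'+fn+'.png',im[:,:,::-1]);np.savez('pics/'+fn+'.npz',d=d,im=im,K=p['camera_matrix'],D=p['distortion'],t=p['xyz'],R=p['orientation'])
def cloud(fn):
    z=np.load('pics/'+fn+'.npz');d=z['d'];h,w=d.shape
    u,v=np.meshgrid(np.arange(w),np.arange(h))
    q=cv2.undistortPoints(np.stack([u,v],-1).reshape(-1,1,2).astype(np.float32),z['K'],z['D']).reshape(h,w,2)
    P=np.dstack([q*d[...,None],d]);W=P@np.array(z['R']).T+z['t'];W[d==0]=np.nan
    return W,z['im']
E
python3 - <<'E'
from h import *
grab('scene','s0');grab('top','t0')
a=cv2.imread('pics/t0.png');cv2.imwrite('pics/t0b.png',cv2.resize(a,(800,600)))
for n in('scene','top'):print(eyes.camera_params(n))
print(robot.state())
E
```

```text
{'camera_matrix': array([[447.25623428,   0.        , 261.99275531],
       [  0.        , 447.25623428, 193.71618562],
       [  0.        ,   0.        ,   1.        ]]), 'distortion': array([-0.00063519,  0.        ,  0.        ,  0.        ,  0.        ]), 'xyz': array([-0.36580787,  1.00844498,  0.71306312]), 'orientation': array([[-0.71660194, -0.30141709,  0.62899078],
       [-0.69732655,  0.29054905, -0.65522281],
       [ 0.01474267, -0.90814591, -0.41839415]])}
{'camera_matrix': array([[377.3819622 ,   0.        , 255.87020715],
       [  0.        , 377.3819622 , 193.53480582],
       [  0.        ,   0.        ,   1.        ]]), 'distortion': array([-0.11857493,  0.        ,  0.        ,  0.        ,  0.        ]), 'xyz': array([0.4212787 , 0.07888471, 1.23595902]), 'orientation': array([[-3.37075223e-03, -9.93413953e-01,  1.14531026e-01],
       [-9.99718112e-01,  6.55929786e-04, -2.37332393e-02],
       [ 2.35018067e-02, -1.14578740e-01, -9.93136132e-01]])}
{'time': 0.1, 'q': array([ 6.48575962e+01,  1.38274731e+01,  2.20549801e-01,  7.65017861e+01,
       -3.71686839e-04,  9.00010742e+01]), 'qd': array([ 0.06287759, -0.12599165,  0.2049011 ,  0.03409223, -0.07604973,
        0.01634618]), 'effort': array([ 8.66166573e-06, -3.73137009e+01,  2.53010309e+01,  1.08353456e-02,
        3.75676689e-05,  1.53519352e-05]), 'eef_pos': array([0.21219279, 0.45210714, 0.23049966]), 'eef_rot': array([[-9.05246646e-01,  4.24885713e-01, -8.00247685e-04],
       [ 4.24886466e-01,  9.05245012e-01, -1.72032837e-03],
       [-6.52272066e-06, -1.89733590e-03, -9.99998200e-01]]), 'ft_force': array([ 0.5241287 , -0.63122049,  0.91796894]), 'torque': array([ 0.00599387, -0.01749227,  0.01225492]), 'finger_force': 0.0, 'width': 1.00163266134999}
```

View pics/t0b.png

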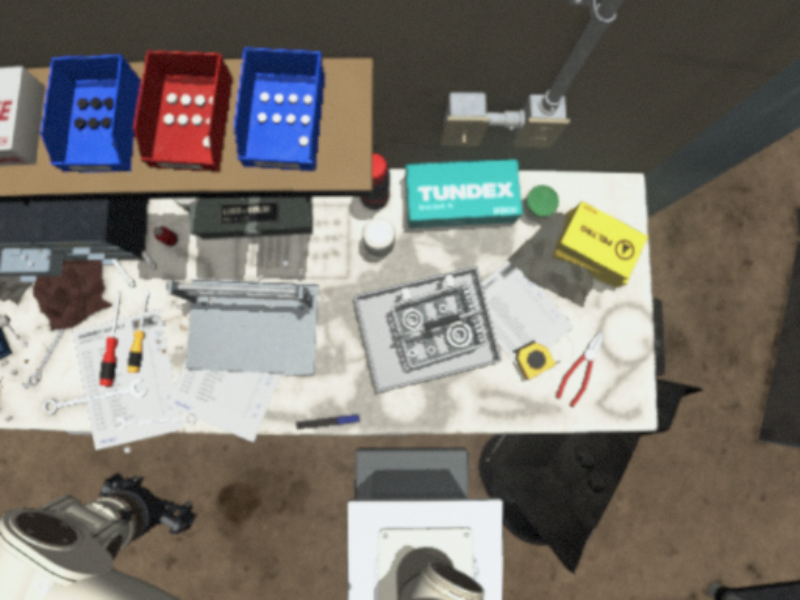

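View pics/s0.png

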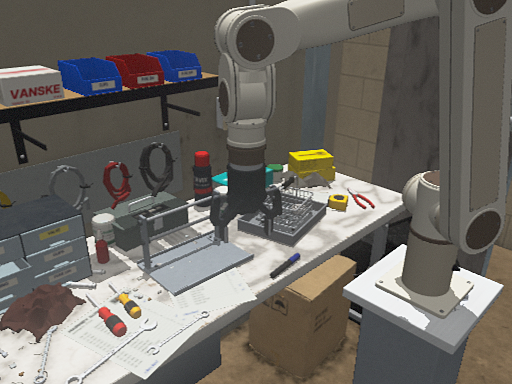

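Run:
```python
from h import *
W,im=cloud('t0')
x0,y0,x1,y1=215,165,330,260
a=cv2.imread('pics/t0.png')[y0:y1,x0:x1];A=cv2.resize(a,None,fx=6.5,fy=6.2,interpolation=cv2.INTER_CUBIC);cv2.imwrite('pics/c1.png',A)
X,Y,Z=W[...,0],W[...,1],W[...,2]
def rep(n,m):
    P=W[m];
    if len(P)<3: print(n,len(P));return
    (c,s,ang)=cv2.minAreaRect((P[:,:2]*1000).astype(np.float32));print(n,len(P),P.mean(0).round(4),'rect',np.round(c,1),np.round(s,1),round(ang,1),np.percentile(Z[m],[5,95]).round(3))
reg=(Y<0.13)&(Y>-.15)&(X>.2)&(X<.62)
rep('grip',reg&(Z>.115)&(Z<.16))
rep('trayrim',reg&(Z>.028)&(Z<.045))
rep('trayall',reg&(Z>.015)&(Z<.16)&(X<.57)&(X>.3))
reg=(Y<0.45)&(Y>.12)&(X>.2)&(X<.62)
for lo,hi in((.14,.2),(.12,.2),(.085,.11),(.004,.02),(.004,.2)): rep(('rack',lo),reg&(Z>lo)&(Z<hi))
ii=np.argwhere(reg&(Z>.14)&(Z<.2))
print([ (i[1],i[0],*W[i[0],i[1]].round(3)) for i in ii[::12]])
ii=np.argwhere((Y<0.13)&(Y>-.15)&(X>.2)&(X<.55)&(Z>.115)&(Z<.16))
print([ (i[1],i[0],*W[i[0],i[1]].round(3)) for i in ii[::3]])
```

```text
grip 180 [ 0.5113 -0.0223  0.1359] rect [512.1 -23.5] [ 14.3 159.5] 16.8 [0.126 0.142]
trayrim 791 [ 0.5001 -0.0193  0.0349] rect [507.6  -5. ] [204.8 265.4] 13.3 [0.029 0.04 ]
trayall 1834 [ 0.4969 -0.025   0.0448] rect [491.9  -8.7] [172.6 265.4] 13.3 [0.016 0.137]
('rack', 0.14) 303 [0.5708 0.325  0.1551] rect [574.3 336.4] [225.9  25.7] 84.5 [0.15  0.167]
('rack', 0.12) 307 [0.5706 0.3238 0.1549] rect [574.3 336.4] [225.9  25.7] 84.5 [0.15  0.167]
('rack', 0.085) 232 [0.5666 0.3398 0.0969] rect [564.  337.3] [225.5  18.3] 88.3 [0.093 0.101]
('rack', 0.004) 3816 [0.4885 0.3237 0.0085] rect [455.4 285.5] [329.1 326.1] 89.9 [0.004 0.015]
('rack', 0.004) 4471 [0.4991 0.3205 0.024 ] rect [455.5 285. ] [326.1 329.9] 0.0 [0.005 0.153]
[(np.int64(120), np.int64(182), np.float64(0.58), np.float64(0.449), np.float64(0.155)), (np.int64(132), np.int64(182), np.float64(0.581), np.float64(0.415), np.float64(0.15)), (np.int64(130), np.int64(183), np.float64(0.577), np.float64(0.418), np.float64(0.158)), (np.int64(143), np.int64(183), np.float64(0.577), np.float64(0.381), np.float64(0.155)), (np
[... 6618 characters left out ...]
266), np.int64(211), np.float64(0.497), np.float64(0.023), np.float64(0.132)), (np.int64(272), np.int64(211), np.float64(0.497), np.float64(0.006), np.float64(0.139)), (np.int64(260), np.int64(212), np.float64(0.494), np.float64(0.041), np.float64(0.133)), (np.int64(263), np.int64(212), np.float64(0.494), np.float64(0.032), np.float64(0.133)), (np.int64(256), np.int64(213), np.float64(0.492), np.float64(0.052), np.float64(0.123)), (np.int64(259), np.int64(213), np.float64(0.491), np.float64(0.043), np.float64(0.13)), (np.int64(262), np.int64(213), np.float64(0.491), np.float64(0.035), np.float64(0.131)), (np.int64(258), np.int64(214), np.float64(0.489), np.float64(0.046), np.float64(0.124))]
```

View pics/c1.png

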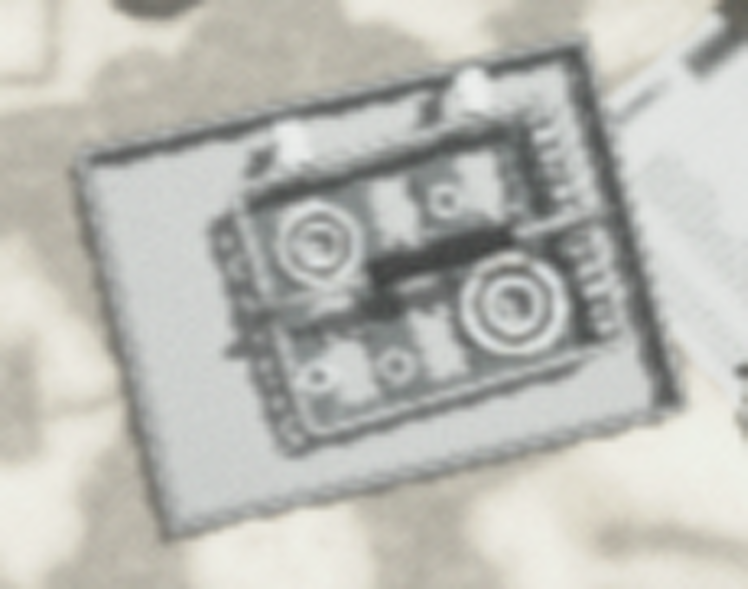

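```bash
cat >> h.py <<'E'
from scipy.spatial.transform import Rotation as Ro
def plan(p,yaw):  # TCP target, world yaw (deg) of basket x = tool +-y
    s=robot.state();R=s['eef_rot'];c,n=np.cos(np.radians(yaw)),np.sin(np.radians(yaw))
    best=None
    for g in(1,-1):
        y=g*np.array([c,n,0]);z=np.array([0,0,-1.]);T=np.column_stack([np.cross(y,z),y,z])
        r=Ro.from_matrix(R.T@T).as_rotvec(degrees=True)
        if best is None or np.linalg.norm(r)<np.linalg.norm(best):best=r
    print('shift cm',(R.T@(np.array(p)-s['eef_pos'])*100).round(2),'turn',best.round(2),'at',s['eef_pos'].round(4))
E
python3 - <<'E'
from h import *
plan([.512,-.0235,.23],16.8)
W,im=cloud('t0');X,Y,Z=W[...,0],W[...,1],W[...,2]
P=W[(Y>.15)&(Y<.55)&(X>.3)&(X<.7)&(Z>.003)&(Z<.2)]
for lo,hi in((.145,.162),(.088,.104)):
    Q=P[(P[:,2]>lo)&(P[:,2]<hi)&(P[:,0]>.54)&(P[:,0]<.6)];
    for _ in range(4):
        k=np.polyfit(Q[:,1]-.33,Q[:,0],1);r=Q[:,0]-np.polyval(k,Q[:,1]-.33);Q=Q[abs(r)<.008]
    print(lo,len(Q),'x at y.33',k[1],'yaw',-np.degrees(np.arctan(k[0])),Q[:,1].min(),Q[:,1].max(),np.median(Q[:,2]),r.std(),np.percentile(r,[2,98]))
Q=P[P[:,2]>.158];print(np.percentile(Q[:,1],[1,10,90,99]))
h=Q[Q[:,1]>.34].mean(0),Q[Q[:,1]<.3].mean(0);print(h)
Q=P[(P[:,2]>.004)&(P[:,2]<.012)&(P[:,1]<.47)&(P[:,0]>.38)];print(np.percentile(Q[:,:2],[1,50,99],axis=0))
a=cv2.imread('pics/t0.png')[165:255,100:215];cv2.imwrite('pics/c2.png',cv2.resize(a,None,fx=6.5,fy=6.5,interpolation=cv2.INTER_CUBIC))
E
```

```text
shift cm [-47.35 -30.32   0.11] turn [-0.1   0.05 48.06] at [0.2122 0.4521 0.2305]
0.145 311 x at y.33 0.5713895107888685 yaw -2.4213985677271035 0.22338647257234392 0.4927726718478992 0.15410680349855221 0.003217747699812987 [-0.00621643  0.00566299]
0.088 264 x at y.33 0.5660736085151401 yaw -2.717334651452819 0.22459139573648532 0.4768482541960498 0.09708700205123655 0.00322562383020364 [-0.00637159  0.00561864]
[0.22959869 0.23271144 0.48202654 0.48570118]
(array([0.57540386, 0.46675932, 0.16428245]), array([0.56527022, 0.23697075, 0.16552932]))
[[0.39851346 0.18350132]
 [0.50237729 0.34318432]
 [0.67538414 0.46699113]]
```

View pics/c2.png

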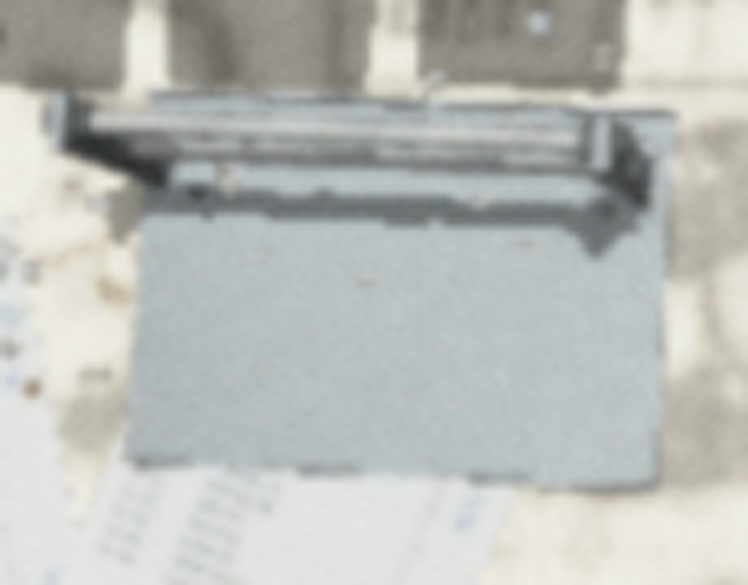

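```bash
python3 -m inch '[[0.8,[-12,-7.5,0],[0,0,10]],[0.8,[-16,-10,0],[0,0,16]],[0.8,[-20,-13,0],[0,0,22]],[0.8,[-25,-16,0],[0,0,28]],[0.8,[-30,-19,0],[0,0,34]],[0.8,[-35,-22.5,0],[0,0,40]],[0.8,[-40,-26,0],[0,0,45]],[0.8,[-44,-28.5,0],[0,0,48]],[0.8,[-47.35,-30.3,0],[0,0,48]],[0.8,[-47.35,-30.3,0],[0,0,48]]]' 40
python3 - <<'E'
from h import *
grab('wrist','w1')
plan([.512,-.0235,.112],16.8)
W,im=cloud('w1')
m=(W[...,2]>.126)&(W[...,2]<.145)&(abs(W[...,0]-.51)<.08)&(abs(W[...,1]+.02)<.12)
P=W[m];print(len(P));c,s,a=cv2.minAreaRect((P[:,:2]*1000).astype(np.float32));print(c,s,a)
dark=m&(im.sum(2)<150);P=W[dark];print(len(P),P.mean(0));print(cv2.minAreaRect((P[:,:2]*1000).astype(np.float32)))
E
```

```text
time: 1.35
eef_pos: [0.5138, -0.0264, 0.2301]
eef_rot: [[-0.284, 0.959, -0.001], [0.959, 0.284, -0.001], [-0.0, -0.001, -1.0]]
ft_force: [-0.6, -0.3, -0.8]
width: 0.798
finger_force: 0.0
shift cm [1.100e-01 1.000e-02 1.182e+01] turn [-0.11 -0.05 -0.17] at [ 0.5125 -0.0246  0.2302]
2728
(509.61480712890625, -25.605194091796875) (16.022891998291016, 154.63951110839844) 16.71690559387207
1265 [ 0.50740321 -0.02057675  0.13945435]
((509.2481384277344, -25.35378646850586), (15.082165718078613, 67.85717010498047), 17.05303192138672)
```

View pics/w1.png

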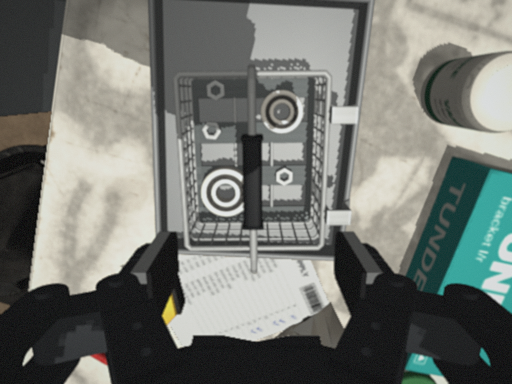

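```bash
python3 -m inch '[[0.8,[0,-0.2,4],[0,0,0]],[0.8,[0,-0.2,8],[0,0,0]],[0.7,[0,-0.2,10.5],[0,0,0]],[0.6,[0,-0.2,11.8],[0,0,0]],[0.5,[0,-0.2,11.8],[0,0,0]],[0.3,[0,-0.2,11.8],[0,0,0]],[0,[0,-0.2,11.8],[0,0,0]],[0,[0,-0.2,11.8],[0,0,0]],[0,[0,-0.2,11.8],[0,0,0]],[0,[0,-0.2,11.8],[0,0,0]]]' 60; python3 -c "
from h import *
s=robot.state();print(s['ft_force'],s['finger_force'],s['width'])
plan([.506,-.005,.132],13.3)"
```

```text
time: 2.65
eef_pos: [0.5104, -0.0236, 0.1144]
eef_rot: [[-0.29, 0.957, 0.001], [0.957, 0.29, -0.0], [-0.0, 0.001, -1.0]]
ft_force: [-3.4, 0.4, 5.7]
width: 0.15
finger_force: 59.5
[-3.41333543  0.36065443  5.68189379] 59.529109597206116 0.1495885844192405
shift cm [ 1.91  0.12 -1.76] turn [0.04 0.02 3.55] at [ 0.5104 -0.0236  0.1144]
```

```bash
python3 -m inch '[[0,[0,0,-1],[0,0,0]],[0,[0.5,0,-2],[0,0,1]],[0,[1.5,0.1,-2.5],[0,0,2.5]],[0,[1.9,0.1,-2.5],[0,0,3.5]],[0,[1.9,0.1,-2.5],[0,0,3.5]]]' 90; python3 -m inch '[[0,[2.5,0,0],[0,0,0]],[0,[-2.5,0,0],[0,0,0]],[0,[2.5,0,0],[0,0,0]],[0,[-2.5,0,0],[0,0,0]],[0,[2.5,0,0],[0,0,0]],[0,[-2.5,0,0],[0,0,0]],[0,[2.5,0,0],[0,0,0]],[0,[-2.5,0,0],[0,0,0]],[0,[0,0,0],[0,0,0]],[0,[0,0,0],[0,0,0]]]'
python3 - <<'E'
from h import *
grab('wrist','w2');grab('top','t2')
a=cv2.imread('pics/w2.png')[0:280,130:390];b=cv2.imread('pics/t2.png')[165:260,215:330]
A=cv2.resize(a,(390,420));B=cv2.resize(b,(400,420),interpolation=cv2.INTER_CUBIC);cv2.imwrite('pics/c3.png',np.hstack([A,B]))
E
```

```text
time: 3.28
eef_pos: [0.5056, -0.0046, 0.1381]
eef_rot: [[-0.232, 0.973, -0.001], [0.973, 0.232, -0.0], [-0.0, -0.001, -1.0]]
ft_force: [-0.1, 0.0, -5.8]
width: 0.148
finger_force: 87.8
time: 4.53
eef_pos: [0.5053, -0.0045, 0.1378]
eef_rot: [[-0.232, 0.973, -0.001], [0.973, 0.232, 0.001], [0.001, -0.001, -1.0]]
ft_force: [0.3, 0.2, -5.3]
width: 0.14
finger_force: 89.0
```

View pics/c3.png

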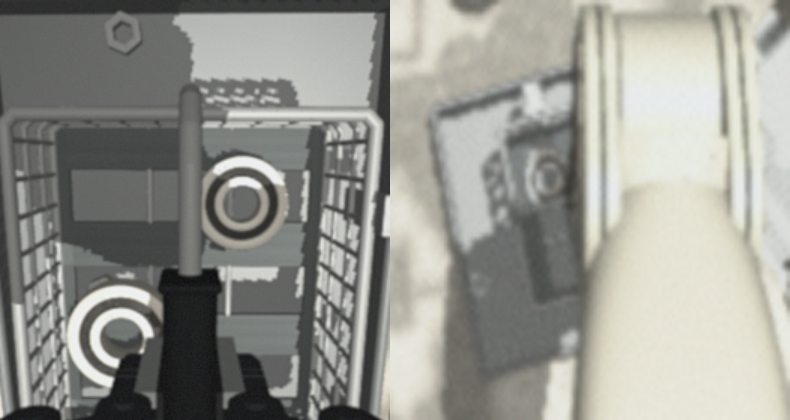

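```bash
python3 -m inch '[[0,[2.5,0,0],[0,0,0]],[0,[-2.5,0,0],[0,0,0]],[0,[2.5,0,0],[0,0,0]],[0,[-2.5,0,0],[0,0,0]],[0,[2.5,0,0],[0,0,0]],[0,[-2.5,0,0],[0,0,0]],[0,[2.5,0,0],[0,0,0]],[0,[-2.5,0,0],[0,0,0]],[0,[0,0,0],[0,0,0]],[0,[0,0,0],[0,0,0]]]'; python3 -m inch '[[0,[0,0,-2],[0,0,0]],[0,[0,0,-5],[0,0,0]],[0,[0,0,-8],[0,0,0]],[0,[0,0,-11],[0,0,0]],[0,[3,0,-13.2],[0,0,2]],[0,[7,0,-13.2],[0,0,6]],[0,[12,0,-13.2],[0,0,10]],[0,[17,0,-13.2],[0,0,13]],[0,[20,0,-13.2],[0,0,15.8]],[0,[20,0,-13.2],[0,0,15.8]]]';  python3 - <<'E'
from h import *
grab('top','t3');grab('wrist','w3')
b=cv2.imread('pics/t3.png')[165:260,215:330];B=cv2.resize(b,(400,420),interpolation=cv2.INTER_CUBIC);w=cv2.resize(cv2.imread('pics/w3.png'),(400,300));w=np.vstack([w,np.zeros((120,400,3),np.uint8)]);cv2.imwrite('pics/c4.png',np.hstack([w,B]))
plan([.4957,.361,.216],-2.5)
s=robot.state();print(s['ft_force'],s['finger_force'])
W,im=cloud('w3');C=eyes.camera_params('wrist');print(C['xyz'],C['orientation'][:,2])
E
```

```text
time: 5.88
eef_pos: [0.5055, -0.0046, 0.1381]
eef_rot: [[-0.232, 0.973, -0.001], [0.973, 0.232, 0.0], [0.0, -0.001, -1.0]]
ft_force: [-0.3, -1.0, -4.2]
width: 0.143
finger_force: 88.8
time: 7.12
eef_pos: [0.4593, 0.1913, 0.2702]
eef_rot: [[0.038, 0.999, 0.0], [0.999, -0.038, -0.0], [-0.0, 0.0, -1.0]]
ft_force: [0.5, -0.6, -3.6]
width: 0.144
finger_force: 88.8
shift cm [17.3   2.88  5.4 ] turn [0.01 0.06 0.12] at [0.4597 0.1894 0.2702]
[ 1.24087636 -0.35991097 -4.94768908] 88.84798049926758
[0.46225139 0.25526802 0.41291646] [-0.01150059 -0.2673508  -0.96353064]
```

View pics/c4.png

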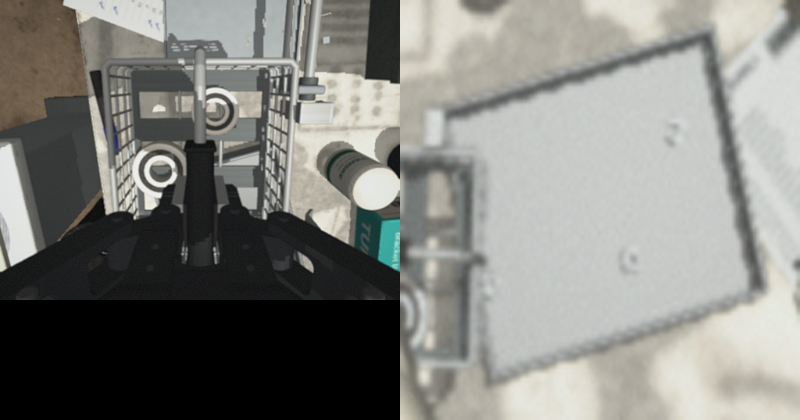

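```bash
python3 -m inch '[[0,[5,0,0],[0,0,0]],[0,[10,0,0],[0,0,0]],[0,[14.5,0,0],[0,0,0]],[0,[17.2,0.2,0],[0,0,0]],[0,[17.2,1.5,0],[0,0,0]],[0,[17.2,2.6,0],[0,0,0]],[0,[17.2,2.9,0],[0,0,0]],[0,[17.2,2.9,0],[0,0,0]]]';  python3 - <<'E'
from h import *
grab('wrist','w4');grab('scene','s4');grab('top','t4')
w=cv2.resize(cv2.imread('pics/w4.png'),(400,300));s=cv2.resize(cv2.imread('pics/s4.png')[100:310,80:360],(400,300));cv2.imwrite('pics/c5.png',np.hstack([w,s]))
plan([.4957,.361,.216],-2.5)
W,im=cloud('t4');X,Y,Z=W[...,0],W[...,1],W[...,2]
m=(X>.38)&(X<.63)&(Y>-.16)&(Y<.14)&(Z>.005)&(Z<.018);n,l,st,c=cv2.connectedComponentsWithStats(m.astype(np.uint8))
for i in range(1,n):
    if st[i,4]>3:print(c[i],st[i,4],W[l==i].mean(0).round(4))
for f in('w4','t4'):
  W,im=cloud(f)
  for nm,lo,hi,x0,x1 in(('bar',.144,.162,.555,.59),('hook',.225,.25,.54,.62)):
    Q=W[(W[...,2]>lo)&(W[...,2]<hi)&(W[...,0]>x0)&(W[...,0]<x1)&(W[...,1]>.25)&(W[...,1]<.46)]
    if len(Q)<8:print(f,nm,len(Q));continue
    k=np.polyfit(Q[:,1]-.36,Q[:,0],1);print(f,nm,len(Q),k[1].round(4),-np.degrees(k[0]).round(2),np.percentile(Q,[3,50,97],axis=0).round(3).tolist())
E
```

```text
time: 8.22
eef_pos: [0.4965, 0.3591, 0.2703]
eef_rot: [[0.045, 0.999, -0.0], [0.999, -0.045, -0.0], [-0.0, -0.0, -1.0]]
ft_force: [-0.7, -0.5, -4.2]
width: 0.143
finger_force: 88.9
shift cm [ 0.12 -0.02  5.45] turn [-0.   -0.    0.03] at [0.4958 0.3598 0.2705]
[296.6 175. ] 5 [ 0.6243 -0.0853  0.0097]
[283.57142857 177.85714286] 7 [ 0.6148 -0.042   0.009 ]
[288.25 176.5 ] 4 [ 0.6194 -0.0576  0.0083]
[305.        184.0952381] 21 [ 0.5941 -0.1127  0.0089]
[289.75 180.5 ] 4 [ 0.6064 -0.0627  0.0061]
[270.81818182 181.27272727] 11 [6.036e-01 1.000e-04 7.400e-03]
[263.2 183.4] 5 [0.5965 0.0253 0.0077]
[253.45454545 187.09090909] 11 [0.5842 0.0574 0.0079]
[255.8 184.8] 5 [0.5919 0.0497 0.0073]
[277.2 186. ] 5 [ 0.5881 -0.0209  0.006 ]
[287.5 185.5] 6 [ 0.5896 -0.0549  0.0067]
[295. 185.] 7 [ 0.5914 -0.0799  0.0059]
[246.5  186.75] 4 [0.5852 0.0802 0.009 ]
[260.  186.5] 4 [0.5864 0.0358 0.0061]
[230.2 190.4] 5 [0.5732 0.1336 0.0088]
[293.6 193.8] 25 [ 0.5617 -0.0743  0.0101]
[262.75 193.5 ] 4 [0.5632 0.0269 0.0064]
[300.75 193.25] 4 [ 0.5639 -0.0985  0.0064]
[268.9 197.4] 10 [0.5503 0.0068 
[... 1917 characters left out ...]
] 4 [ 0.4353 -0.0619  0.0073]
[249.5  235.25] 8 [0.4269 0.0706 0.0066]
[259.75 233.5 ] 4 [0.4325 0.0373 0.006 ]
[271.88888889 234.22222222] 9 [ 0.43   -0.0021  0.0061]
[244.5  236.25] 4 [0.4237 0.0868 0.007 ]
[258.5  237.25] 4 [0.4204 0.0414 0.006 ]
[253.6 241.2] 5 [0.4077 0.0574 0.0063]
[250.25 244.5 ] 4 [0.397  0.0682 0.0056]
w4 bar 1407 0.5701 -1.9 [[0.565, 0.285, 0.151], [0.572, 0.407, 0.154], [0.577, 0.458, 0.156]]
w4 hook 3732 0.5651 2.11 [[0.546, 0.312, 0.23], [0.561, 0.394, 0.235], [0.583, 0.43, 0.243]]
t4 bar 78 0.5757 -3.79 [[0.565, 0.253, 0.15], [0.574, 0.285, 0.154], [0.58, 0.452, 0.157]]
t4 hook 153 0.5688 -4.87 [[0.548, 0.272, 0.23], [0.563, 0.31, 0.239], [0.586, 0.415, 0.248]]
```

View pics/c5.png

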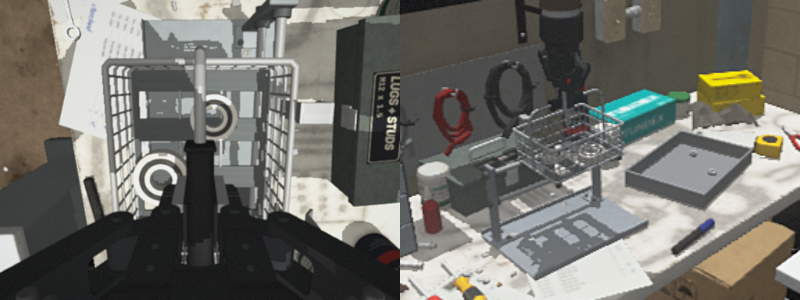

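Run:
```python
from h import *
s=robot.state();a=np.radians(-2.5);ex=np.array([np.cos(a),np.sin(a)]);ey=np.array([-ex[1],ex[0]]);O=np.array([.4957,.361])
for f in('w4','t4','s4','w3','s0','t0'):
  W,im=cloud(f);e=(W[...,:2]-O)@ex;y=(W[...,:2]-O)@ey;Z=W[...,2]
  for nm,m in(('bar',(Z>.14)&(Z<.158)&(abs(e-.077)<.013)&(abs(y)<.105)),('lowbar',(Z>.086)&(Z<.1)&(abs(e-.072)<.013)&(abs(y)<.105)),('hook+',(Z>.225)&(Z<.255)&(e>.05)&(e<.11)&(abs(y-.045)<.013)),('hook-',(Z>.225)&(Z<.255)&(e>.05)&(e<.11)&(abs(y+.045)<.013)),('sleeve',(Z>.28)&(Z<.305)&(abs(y)<.045)&(abs(e)<.02)&(im.sum(2)<130)&(f[0]!='s'))):
    if m.sum()<10:continue
    E=e[m];Y=y[m];k=np.polyfit(Y,E,1)
    print(f,nm,m.sum(),'e mm',(np.percentile(E,[1,10,50,90,99])*1e3).round(1),'y',(np.percentile(Y,[1,99])*1e3).round(),'z',(np.percentile(Z[m],[5,50,95])*1e3).round(1),'slope',np.degrees(k[0]).round(2))
print('tcp e',((s['eef_pos'][:2]-O)@ex*1e3).round(1))
```

```text
w4 bar 1468 e mm [69.2 70.4 73.4 77.9 79. ] y [-81. 105.] z [151.8 154.3 155.8] slope -0.61
w4 lowbar 1216 e mm [64.1 64.9 68.2 72.4 73.8] y [-104.  104.] z [94.3 97.2 98.9] slope -0.2
w4 hook+ 1719 e mm [61.4 62.5 70.2 84.2 86.9] y [32. 57.] z [231.5 241.1 242.6] slope -25.83
w4 hook- 197 e mm [61.6 62.7 84.8 86.8 87.6] y [-50. -32.] z [225.6 235.7 242.2] slope -96.21
w4 sleeve 5563 e mm [-17.5  -5.6   0.3   6.7  18.9] y [-33.  30.] z [287.2 294.1 297.8] slope 0.92
t4 bar 74 e mm [73.5 74.1 80.1 81.7 82.5] y [-103.  100.] z [150.5 154.  156.7] slope 1.27
t4 lowbar 28 e mm [67.4 68.5 71.9 74.9 75.4] y [-103.    3.] z [94.  96.4 99.2] slope -2.55
t4 hook+ 15 e mm [65.  66.4 86.4 89.  89. ] y [32. 57.] z [230.  241.  244.5] slope -57.35
t4 hook- 62 e mm [64.9 65.7 75.6 87.  89.5] y [-57. -33.] z [237.1 245.6 248.3] slope -26.46
t4 sleeve 30 e mm [-11.5  -4.1   0.8   6.4   8.6] y [-36.  -8.] z [291.3 295.8 302.3] slope -3.3
s4 bar 82 e mm [68.4 70.1 72.6 76.6 80.2] y [-90. 103.] z [148.3 152.9 156.6] slope -0.36
s4 lowbar 146 e mm [62.9 65.1 68.3 72.5 75.6] y [-96. 103.] z [90.7 96.7 99. ] slope -0.28
s4 hook+ 61 e mm [62.1 63.2 71.5 86.2 89.8] y [34. 57.] z [226.  236.2 243.9] slope -30.58
s4 hook- 19 e mm [61.9 62.9 65.4 71.9 87.1] y [-55. -32.] z [225.7 230.7 237.7] slope -11.46
w3 bar 1337 e mm [69.8 70.2 73.2 77.6 79.2] y [-104.  -46.] z [150.5 154.2 155.9] slope -0.04
w3 lowbar 913 e mm [64.6 65.2 68.5 72.7 74.1] y [-104.  -32.] z [94.  97.2 98.9] slope -0.4
s0 bar 229 e mm [68.4 70.5 73.1 76.8 80. ] y [-96. 103.] z [148.  153.5 156.8] slope -0.24
s0 lowbar 204 e mm [63.7 65.1 68.6 72.3 75.4] y [-86. 103.] z [91.2 96.4 99.4] slope -0.36
t0 bar 235 e mm [72.4 73.2 76.9 81.2 82.5] y [-102.  103.] z [150.1 153.8 156.9] slope -0.01
t0 lowbar 199 e mm [67.3 67.8 71.9 76.1 77.2] y [-103.  104.] z [93.  96.8 99.3] slope 0.0
tcp e 0.2
```

```bash
python3 -m inch '[[0,[0,-0.19,1],[0,0,-0.1]],[0,[0,-0.19,2.5],[0,0,-0.1]],[0,[0,-0.19,4],[0,0,-0.1]],[0,[0,-0.19,5],[0,0,-0.1]],[0,[0,-0.19,5.5],[0,0,-0.1]],[0,[0,-0.19,6],[0,0,-0.1]],[0,[0,-0.19,6.4],[0,0,-0.1]],[0,[0,-0.19,6.4],[0,0,-0.1]]]'; python3 -m inch '[[0,[0,0,0.4],[0,0,0]],[0,[0,0,0.7],[0,0,0]],[0,[0,0,1],[0,0,0]],[0,[0,0,1.3],[0,0,0]],[0,[0,0,1.5],[0,0,0]],[0,[0,0,1.5],[0,0,0]]]' 60
python3 - <<'E'
from h import *
grab('scene','s5');grab('wrist','w5')
s=cv2.resize(cv2.imread('pics/s5.png')[130:260,120:280],(480,390),interpolation=cv2.INTER_CUBIC);w=cv2.resize(cv2.imread('pics/w5.png')[0:260,200:400],(300,390));cv2.imwrite('pics/c6.png',np.hstack([s,w]))
E
```

```text
time: 9.38
eef_pos: [0.494, 0.3603, 0.2062]
eef_rot: [[0.041, 0.999, -0.0], [0.999, -0.041, -0.0], [-0.0, -0.0, -1.0]]
ft_force: [0.1, 0.3, -4.3]
width: 0.145
finger_force: 88.8
time: 10.12
eef_pos: [0.494, 0.3603, 0.1911]
eef_rot: [[0.041, 0.999, -0.0], [0.999, -0.041, -0.0], [-0.0, -0.0, -1.0]]
ft_force: [0.2, 0.5, -5.8]
width: 0.144
finger_force: 88.8
```

View pics/c6.png

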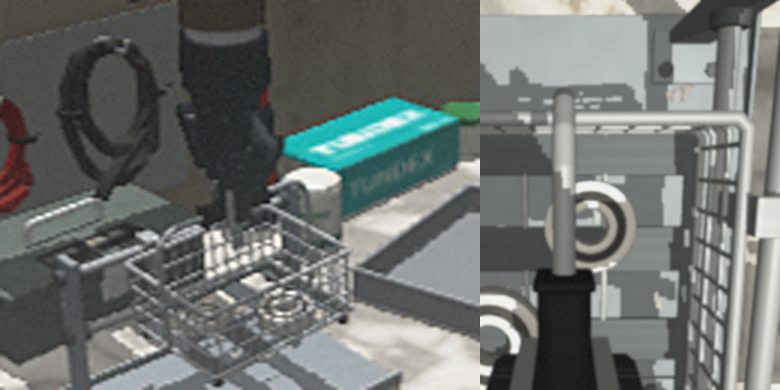

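```bash
python3 -m inch '[[0,[0,0,0.2],[0,0,0]],[0,[0,0,0.4],[0,0,0]],[0,[0,0,0.5],[0,0,0]],[0,[0,0,0.5],[0,0,0]]]'; python3 -m inch '[[0,[0,0,0.1],[0,0,0]],[0,[0,0,0.2],[0,0,0]],[0,[0,0,0.2],[0,0,0]]]'; python3 -m inch '[[0,[0,0,0.1],[0,0,0]],[0,[0,0,0.1],[0,0,0]]]'
```

```text
time: 10.72
eef_pos: [0.494, 0.3603, 0.1866]
eef_rot: [[0.041, 0.999, 0.0], [0.999, -0.041, 0.0], [0.0, 0.0, -1.0]]
ft_force: [-0.6, -1.4, -3.5]
width: 0.139
finger_force: 89.1
time: 11.1
eef_pos: [0.4938, 0.3602, 0.1854]
eef_rot: [[0.041, 0.999, 0.0], [0.999, -0.041, 0.0], [0.0, 0.0, -1.0]]
ft_force: [-3.9, -2.9, 3.9]
width: 0.146
finger_force: 90.0
time: 11.35
eef_pos: [0.4937, 0.3602, 0.185]
eef_rot: [[0.041, 0.999, 0.001], [0.999, -0.041, 0.001], [0.001, 0.001, -1.0]]
ft_force: [-6.0, -3.5, 5.7]
width: 0.141
finger_force: 90.4
```

```bash
python3 -m inch '[[0,[0,-0.06,0.1],[-1,0,0]],[0,[0,-0.12,0.2],[-2,0,0]],[0,[0,-0.12,0.2],[-2,0,0]]]' 40; python3 -m inch '[[0,[0,-0.06,0.1],[-0.8,0,0]],[0,[0,-0.12,0.2],[-1.5,0,0]],[0,[0,-0.12,0.2],[-1.5,0,0]],[0,[0,-0.12,0.2],[-1.5,0,0]]]' 30; python3 -c "
from h import *
print(robot.state()['torque'])"
```

```text
time: 11.72
eef_pos: [0.4918, 0.3609, 0.1831]
eef_rot: [[0.04, 0.999, 0.035], [0.999, -0.04, 0.001], [0.002, 0.035, -0.999]]
ft_force: [-7.3, -2.2, 4.9]
width: 0.146
finger_force: 90.4
time: 12.22
eef_pos: [0.49, 0.3612, 0.1813]
eef_rot: [[0.04, 0.997, 0.059], [0.999, -0.04, 0.0], [0.002, 0.059, -0.998]]
ft_force: [-7.7, -1.8, 8.6]
width: 0.144
finger_force: 90.8
[-0.1307312   1.62080025 -0.18013036]
```

```bash
python3 -m inch '[[0,[0,-0.1,0],[-0.3,0,0]],[0,[0,-0.1,0],[-0.3,0,0]],[0,[0,-0.1,0],[-0.3,0,0]]]' 20; python3 -c "
from h import *
print(robot.state()['torque'])
grab('wrist','w6');W,im=cloud('w6')
"
```

```text
time: 12.6
eef_pos: [0.4896, 0.3612, 0.181]
eef_rot: [[0.04, 0.997, 0.065], [0.999, -0.04, -0.0], [0.002, 0.065, -0.998]]
ft_force: [-7.3, -1.8, 5.6]
width: 0.144
finger_force: 90.5
[-0.0933575   1.28297214 -0.18018534]
```

```bash
python3 -m inch '[[0.12,[0,0,0],[0,0,0]],[0.13,[0,0,0],[0,0,0]],[0.14,[0,0,0],[0,0,0]]]' 20; python3 -c "
from h import *
print(robot.state()['torque'])"
```

```text
time: 13.02
eef_pos: [0.4896, 0.3612, 0.181]
eef_rot: [[0.04, 0.997, 0.065], [0.999, -0.04, -0.0], [0.002, 0.065, -0.998]]
ft_force: [-6.8, -2.5, 7.2]
width: 0.143
finger_force: 89.6
[-0.0926815   1.27831823 -0.18904365]
```

```bash
python3 -m inch '[[0.14,[0,-0.1,0],[0,0,0]],[0.14,[0,-0.1,0],[0,0,0]]]' 20; python3 -c "
from h import *
print(robot.state()['torque'])";  python3 -m inch '[[0.14,[0,0,0],[0.6,0,0]],[0.14,[0,0,0],[0.6,0,0]]]' 20; python3 -c "
from h import *
print(robot.state()['torque'])"
```

```text
time: 13.28
eef_pos: [0.4894, 0.3612, 0.1808]
eef_rot: [[0.04, 0.997, 0.067], [0.999, -0.041, -0.0], [0.002, 0.067, -0.998]]
ft_force: [-5.7, -1.4, 6.2]
width: 0.148
finger_force: 89.7
[-0.05284132  0.95567219 -0.10536867]
time: 13.52
eef_pos: [0.4894, 0.3611, 0.1807]
eef_rot: [[0.041, 0.998, 0.056], [0.999, -0.041, -0.0], [0.002, 0.056, -0.998]]
ft_force: [-6.3, -2.3, 7.1]
width: 0.147
finger_force: 89.7
[-0.03355028  0.81037469 -0.13758797]
```

```bash
python3 -m inch '[[0.14,[0,-0.15,0],[0,0,0]],[0.14,[0,-0.15,0],[0,0,0]]]' 20; python3 -c "
from h import *
print(robot.state()['torque'])";  python3 -m inch '[[0.14,[0,-0.05,-0.05],[0,0,0]],[0.14,[0,-0.1,-0.1],[0,0,0]],[0.14,[0,-0.1,-0.1],[0,0,0]]]' 20; python3 -c "
from h import *
print(robot.state()['torque'])"
```

```text
time: 13.78
eef_pos: [0.4892, 0.3611, 0.1805]
eef_rot: [[0.041, 0.997, 0.059], [0.999, -0.041, -0.001], [0.002, 0.059, -0.998]]
ft_force: [-2.2, -1.9, 6.3]
width: 0.142
finger_force: 89.5
[-0.08774522  0.04980876 -0.17591183]
time: 14.15
eef_pos: [0.4891, 0.3611, 0.1805]
eef_rot: [[0.042, 0.997, 0.06], [0.999, -0.042, -0.001], [0.001, 0.06, -0.998]]
ft_force: [5.6, 0.2, 1.2]
width: 0.145
finger_force: 88.8
[ 0.2860269  -1.6143674  -0.08609497]
```

```bash
python3 -m inch '[[0.14,[0,0.07,0],[0,0,0]],[0.14,[0,0.07,0],[0,0,0]],[0.145,[0,0.07,0],[0,0,0]],[0.15,[0,0.07,0],[0,0,0]]]' 20; python3 -m inch '[[0.155,[0,0,0],[0,0,0]],[0.16,[0,0,0],[0,0,0]],[0.165,[0,0,0],[0,0,0]]]' 20;python3 -c "
from h import *
print(robot.state()['torque'])"
```

```text
time: 14.65
eef_pos: [0.489, 0.361, 0.1804]
eef_rot: [[0.041, 0.997, 0.058], [0.999, -0.041, -0.001], [0.001, 0.058, -0.998]]
ft_force: [5.3, 0.5, 1.4]
width: 0.154
finger_force: 52.4
time: 15.02
eef_pos: [0.4888, 0.361, 0.1802]
eef_rot: [[0.041, 0.998, 0.058], [0.999, -0.041, -0.002], [0.001, 0.058, -0.998]]
ft_force: [6.1, 1.7, 1.2]
width: 0.168
finger_force: 4.0
[ 0.24244485 -1.3056703   0.02018874]
```

```bash
python3 -m inch '[[0.168,[0,0.1,0],[0,0,0]],[0.17,[0,0.15,0],[0,0,0]],[0.172,[0,0.15,0],[0,0,0]]]' 20; python3 -m inch '[[0.175,[0,0,0],[0,0,0]],[0.18,[0,0,0],[0,0,0]],[0.185,[0,0,0],[0,0,0]]]' 20;python3 -c "
from h import *
print(robot.state()['torque'])"
```

```text
time: 15.4
eef_pos: [0.4887, 0.3604, 0.1796]
eef_rot: [[0.04, 0.998, 0.054], [0.999, -0.04, -0.003], [-0.001, 0.054, -0.999]]
ft_force: [2.2, 1.5, 1.6]
width: 0.173
finger_force: 1.1
time: 15.78
eef_pos: [0.4884, 0.36, 0.1794]
eef_rot: [[0.041, 0.998, 0.054], [0.999, -0.041, -0.004], [-0.001, 0.054, -0.999]]
ft_force: [0.3, 0.5, 0.0]
width: 0.188
finger_force: 0.0
[-0.03571761  0.0110933  -0.03367151]
```

Free, with zero force. Opening fully (pads clear of the sleeve on both sides), then retreating along the tool.

```bash
python3 -m inch '[[0.22,[0,0,0],[0,0,0]],[0.28,[0,0,0],[0,0,0]],[0.35,[0,0,0],[0,0,0]],[0.45,[0,0,0],[0,0,0]],[0.55,[0,0,0],[0,0,0]],[0.6,[0,0,-0.5],[0,0,0]],[0.6,[0,0,-1.5],[0,0,0]],[0.6,[0,0,-3],[0,0,0]],[0.6,[0,0,-6],[0,0,0]],[0.6,[0,0,-9],[0,0,0]]]'; python3 -m inch '[[0.6,[0,0,-4],[0,0,0]],[0.6,[-4,-4,-6],[0,0,0]],[0.6,[-10,-5,-6],[0,0,0]],[0.6,[-15,-5,-6],[0,0,0]],[0.6,[-20,-5,-6],[0,0,0]],[0.6,[-20,-5,-6],[0,0,0]]]'
python3 - <<'E'
from h import *
grab('scene','s7');grab('top','t7');grab('scene','s8')
W,im=cloud('t7');a=np.radians(-2.5);ex=np.array([np.cos(a),np.sin(a)]);ey=np.array([-ex[1],ex[0]]);O=np.array([.4957,.361])
for f in('t7','s7','s8'):
  W,im=cloud(f);e=(W[...,:2]-O)@ex;y=(W[...,:2]-O)@ey;m=(W[...,2]>.185)&(W[...,2]<.215)&(abs(e)<.04)&(abs(y)<.06)
  print(f,m.sum(),np.median(e[m]),y[m].min(),y[m].max(),np.percentile(W[m][:,2],[5,50,95]))
s=cv2.resize(cv2.imread('pics/s8.png')[120:280,120:320],(480,384));t=cv2.resize(cv2.imread('pics/t7.png')[150:270,100:330],(320,384));cv2.imwrite('pics/c7.png',np.hstack([s,t]))
E
```

```text
time: 17.02
eef_pos: [0.4844, 0.3608, 0.2721]
eef_rot: [[0.041, 0.998, 0.057], [0.999, -0.041, -0.002], [0.001, 0.057, -0.998]]
ft_force: [-0.1, 0.6, 0.5]
width: 0.604
finger_force: 0.0
time: 17.77
eef_pos: [0.4228, 0.1606, 0.3291]
eef_rot: [[0.046, 0.997, 0.059], [0.999, -0.046, -0.002], [0.001, 0.059, -0.998]]
ft_force: [0.8, 0.2, -0.3]
width: 0.601
finger_force: 0.0
t7 173 -0.0063268905252879684 -0.0594347653640724 0.059900466960405935 [0.19420755 0.20304182 0.20728002]
s7 224 -0.011189739950746402 -0.05825617132673059 0.05661141515731877 [0.18967929 0.19958548 0.20681323]
s8 224 -0.011411994665976508 -0.05884035754061158 0.05863073082965326 [0.19075623 0.19970503 0.20710899]
```

View pics/c7.png

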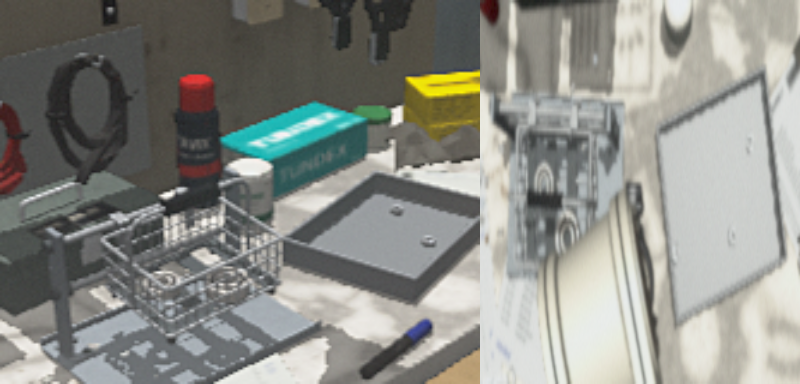

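```bash
python3 -c "
from h import *
print(order.hand_in())"
```

```text
the job is handed in; nothing more can be done
None
```

The basket hangs still on the upper bar with its back against the lower bar. All three nuts are in the tray, both bearings are in the basket, and the job was handed in at about 18 s; the hand-in returned no verdict.

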